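# Draw and hold the vacuum for a leak test

### The job

On the leak-test station, first open the valve by pulling its green knob up to its stop (it stays there), and only then draw the spring-return plunger out by its upright black grip until the red pointer is level with the orange marker clip. The job ends holding: finish with the gripper still on the grip, keeping the pointer steady at the clip, with the valve knob still fully up. Leave the bottle, flask and beaker around the station where they stand.

Things in the scene. Friction and masses are not known exactly. Their poses are not given: they have to be found in the camera images.
- station: Fixed white base plate 360 x 130 x 18 mm on the bench with a grey valve block (top 85 mm up) and a clear syringe barrel (axis 62 mm up). Origin at bench level, z up; the plate spans x -205 to +155, y -65 to +65 mm. Its -x axis is the direction in which the plunger is drawn out. Apart from grip post and knob nothing on it is higher than 89 mm.
- plunger: Sprung plunger: upright black round grip post, 24 mm diameter, top 130 mm up, on a grey shoe 30 x 44 x 53 mm high. Origin on the post's axis at bench level, axes as the station's; fully in at station x -85 mm, y 0, 53 mm from the barrel's end. Slides only along station -x, 90 mm at most; a spring pulls it back with 4 N plus 0.8 N per 10 mm and returns it when let go. The valve does not block it.
- plunger_grip (a point): Point on the axis of the black grip post, 112 mm above the bench, 18 mm below its top: the place to grip from above. Moves with the plunger.
- pointer_tip (a point): Tip of the red pointer on the plunger's shoe, 26 mm above the bench, 42 mm to the station's -y side of the post's axis and at the same station x as that axis. Moves with the plunger.
- mark: Orange marker clip fixed on the scale on the station's -y side, 10 mm long (station x) x 20 x 14 mm high, underside 18 mm above the bench. Origin at the centre of its underside, axes as the station's. 35 to 75 mm of plunger travel from the resting pointer. The pointer is level with it when its tip lies within the clip's 10 mm length along station x.
- valve_knob (a joint): Height of the valve knob in m: 0 = pushed in (valve shut), 0.020 = up at its stop (valve open). It starts 0 to 3 mm up.
- knob_grip (a point): Centre of the green round valve knob's head (28 mm diameter, 26 mm high), on top of the grey valve block at station x = +115 mm, y = 0; 124 mm above the bench when pushed in. Pulled straight up, 20 mm, it takes 4.5 to 6 N; its friction holds it where it is left. The stop is rigid.
- reagent: Amber reagent bottle with blue cap, 68 mm diameter, 135 mm high, standing; origin at the centre of its underside. Leave alone.
- flask: Small stoppered glass volumetric flask, 62 mm diameter at the belly, 116 mm high, standing; origin at the centre of its underside. Leave alone.
- beaker: Small glass beaker, 60 mm diameter, 70 mm high, standing beyond the pull end of the station; origin at the centre of its underside. Leave alone.

How it is judged:
By the outcome, as a careful person would: the job done as asked, in the order asked, and still so for the second after the job is handed in, while the arm keeps its last pose, push and grip.
It also fails if it takes over 51 s, if anything falls off the work surface, if the arm or the gripper's body presses on something with over 40 N, if the wrist force passes 120 N, or if a joint passes its speed limit or range.

### The arm

A 6-joint arm with a two-finger parallel gripper is mounted at the origin on the work surface. World frame = base frame: x ahead of the robot, y to its left, z up, the work surface at z = 0. Lengths are in m, angles in rad, forces in N, time in s.
With the tool pointing down it reaches from about 0.3 to 0.75 m from the base axis. Payload 8.5 kg.
Tool frame: the origin (TCP) lies between the finger pads; the fingertips stand 22 mm ahead of it and the grasp point (between the pads) lies 3 mm ahead of it (robot.tip_extent is the z of the fingertips in the tool frame, in m); z points along the fingers, y is the line along which they close (so a half turn about z gives the same grasp; the last joint's range is limited). The gripper opens to 88 mm and grips with 3 to 60 N. Pads are 18 mm wide; open, the fingers measure 123 mm over their backs; the gripper's body (75 mm by 187 mm) begins 45 mm behind the grasp point.
Start: joints at [0.935, 0.381, 1.297, -0, 1.464, -0.215], TCP at [0.225, 0.502, 0.228] pointing down, gripper open.
Joint ranges: [-3.11, 3.11], [-0.89, 2.33], [0.22, 2.48], [-1.42, 4.56], [0.17, 2.85], [-2.88, 2.88]. Speed limits (rad/s): [2.39, 2.39, 3.14, 3.14, 3.14, 3.14].

### API

Orientations are given as [roll, pitch, yaw] about the fixed x, y, z axes, in that order (R = Rz(yaw) Ry(pitch) Rx(roll)).
In Python, from bench import robot gives the robot as it stands.
- The arm moves only by the shell command python3 nudge.py 'ROWS'. ROWS is a JSON list of rows, 1 to 10 of them, each written [[dx, dy, dz], turn, opening]: dx, dy, dz in units of 50 mm, then a turn about the tool's z in units of 0.05 rad, then the finger opening in m; each row is the pose to reach, as a shift and turn from the pose commanded when the command began, along the tool's axes at that moment; what a row does not reach only later rows make up. A row lasts 1/10 s, in which the tool goes at most 0.05 m and 0.15 rad, less where a joint would pass 70% of its speed; a pose out of reach is approached as far as the arm can. The fingers move at their own pace and stop on an object; the grip force is fixed at half the most. Time passes only in rows, so rows that do not move let the fingers close. It prints the time, the measured TCP pose, the force, the opening and the grip force at its end. Input that does not fit is refused with a message, and nothing moves.
- robot.read_state(): the state, without advancing time (a new reading comes with each control period).
- robot.read_camera(name): name is "side" or "top"; returns (picture, depth): 480x640x3 uint8, red, green, blue; 480x640 float32, m along the optical axis (not along the pixel's ray), 0 where there is no reading.
- robot.camera_model(name): a dict with "K" (3x3 intrinsics, pixels), "world_from_camera" (4x4, takes a point from camera to world coordinates). Camera axes: x right, y down, z forward; pixel columns grow to the right and rows downward; lengths in m; the calibration is good to about 2 mm. A picture is of the moment at which its call begins. camera_model takes no time and is no camera call.
- robot.job_done(): hands the job in; it is judged then, once.
The state is a dict: "time_s": time; "joint_pos": joint angles; "qd": joint speeds; "joint_efforts": joint torques, N m; "tool_pos": TCP position; "ee_rot": TCP orientation; "contact_force": force on the tool from outside, world axes, zero at the start; "wrist_torque": the same for the moment, N m; "grip_width": finger opening in m; "finger_force": force on a finger pad.
Only numpy, scipy, OpenCV 4.12 (cv2) and the standard library are available. Lean on these libraries where they do the work, as an engineer would, in place of code of your own. Each camera call takes 0.05 s, during which the arm holds its last target. There are 200 camera calls.

## Working session

There is one attempt and no reset: what is moved stays moved. The work goes in short steps, Python scripts to look and compute and a shell command to move; the robot and the scene stay as the last step left them, time stands still between calls to the robot, and variables do not carry over. Pictures are saved under pics/ and viewed, at most 10 in all, crops included, and the job is handed in when it is done.

```bash
ls; mkdir -p pics; python3 - <<'E'
from bench import robot
import cv2,numpy as np
for n in("top","side"):
    p,d=robot.read_camera(n); cv2.imwrite(f"pics/{n}0.png",p[:,:,::-1]); np.save(f"pics/{n}d.npy",d)
    m=robot.camera_model(n); print(n,np.round(m["K"],1).tolist(),np.round(m["world_from_camera"],3).tolist())
s=robot.read_state();print({k:np.round(v,3).tolist() for k,v in s.items()})
E
```

```text
bench.py
nudge.py
pics
top [[502.6, 0.0, 330.0], [0.0, 502.6, 247.1], [0.0, 0.0, 1.0]] [[-0.013, -0.994, 0.112, 0.514], [-0.999, 0.008, -0.049, -0.004], [0.048, -0.113, -0.993, 0.86], [0.0, 0.0, 0.0, 1.0]]
side [[435.7, 0.0, 324.5], [0.0, 435.7, 239.7], [0.0, 0.0, 1.0]] [[0.998, -0.033, 0.044, 0.539], [-0.055, -0.626, 0.778, -0.677], [0.002, -0.779, -0.627, 0.626], [0.0, 0.0, 0.0, 1.0]]
{'time_s': 0.1, 'joint_pos': [0.935, 0.381, 1.298, -0.0, 1.464, -0.215], 'qd': [0.0, -0.002, -0.003, -0.001, 0.001, 0.002], 'joint_efforts': [0.004, -43.865, -22.491, 0.072, 0.034, -0.0], 'tool_pos': [0.225, 0.502, 0.228], 'ee_rot': [-3.14, -0.0, 2.721], 'contact_force': [0.559, -0.494, -0.778], 'wrist_torque': [-0.033, 0.035, -0.012], 'finger_force': 0.0, 'grip_width': 0.088}
```

View pics/top0.png

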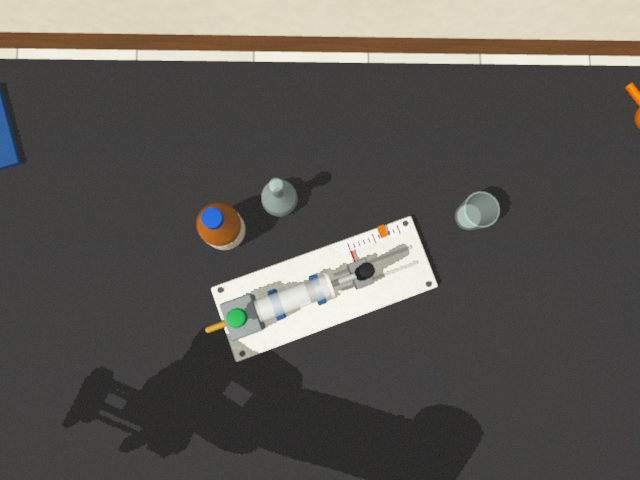

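View pics/side0.png

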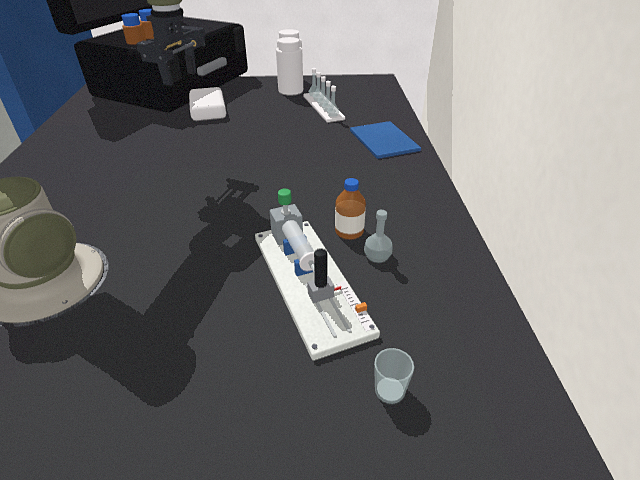

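The top view shows the green knob at (236,318), post at (365,270), red pointer at (353,257), clip at (382,231), bottle at (215,225), flask at (278,197) and beaker at (478,211). The side view shows the knob at (285,197), post at (320,268), and clip at (361,308).

```bash
cat > h.py <<'E'
from bench import robot
import cv2,numpy as np
def ray(n,uv):
    m=robot.camera_model(n);T=np.array(m["world_from_camera"])
    d=T[:3,:3]@np.linalg.inv(m["K"])@np.array([uv[0],uv[1],1.]);return T[:3,3],d
def plane(n,uv,z):
    o,d=ray(n,uv);return o+d*(z-o[2])/d[2]
def tri(a,b):
    o1,d1=ray("top",a);o2,d2=ray("side",b)
    A=np.stack([d1,-d2],1);t=np.linalg.lstsq(A,o2-o1,rcond=None)[0]
    p,q=o1+d1*t[0],o2+d2*t[1];return (p+q)/2,np.linalg.norm(p-q)
H={"green":((50,120,50),(80,255,255)),"orange":((8,200,150),(16,255,255)),"red":((0,150,110),(5,255,255)),"white":((0,0,190),(179,50,255)),"black":((0,0,0),(179,255,25))}
def mask(p,c): return cv2.inRange(cv2.cvtColor(p,cv2.COLOR_RGB2HSV),*H[c])
def blobs(p,c,box):
    x0,y0,x1,y1=box;m=mask(p,c);k=np.zeros_like(m);k[y0:y1,x0:x1]=m[y0:y1,x0:x1]
    n,l,s,ce=cv2.connectedComponentsWithStats(k)
    return [(int(s[i,4]),s[i,:4].tolist(),np.round(ce[i],1).tolist()) for i in range(1,n) if s[i,4]>5]
E
python3 - <<'E'
from h import *
P={n:cv2.imread(f"pics/{n}0.png")[:,:,::-1].copy() for n in("top","side")}
for n,b in(("top",(205,205,445,365)),("side",(250,180,385,360))):
    for c in("green","orange","red","black"):print(n,c,sorted(blobs(P[n],c,b))[-4:])
# plate: rectangle
m=mask(P["top"],"white");m[:205]=0;m[370:]=0
m=cv2.morphologyEx(m,cv2.MORPH_CLOSE,np.ones((9,9)))
c=max(cv2.findContours(m,0,2)[0],key=cv2.contourArea)
for n in [cv2.boxPoints(cv2.minAreaRect(c))]:
    W=np.array([plane("top",q,.018) for q in n]);print(n.round(1).tolist(),W.round(4).tolist(),np.linalg.norm(np.diff(W,axis=0),axis=1),W.mean(0))
big=cv2.resize(P["top"][205:365,205:445],None,fx=3.3,fy=3.3,interpolation=cv2.INTER_CUBIC);cv2.imwrite("pics/c0.png",big[:,:,::-1])
E
```

```text
top green [(295, [227, 309, 20, 18], [236.4, 317.4])]
top orange [(59, [378, 225, 8, 12], [381.7, 230.4]), (190, [205, 228, 18, 16], [212.4, 235.9])]
top red [(13, [351, 251, 4, 10], [352.5, 255.5])]
top black []
side green [(188, [278, 189, 13, 16], [284.1, 196.5])]
side orange [(6, [357, 309, 4, 3], [358.2, 310.5])]
side red [(10, [336, 287, 5, 3], [337.9, 287.9])]
side black [(7, [315, 282, 5, 5], [316.6, 284.6]), (14, [315, 263, 2, 12], [315.2, 268.6]), (39, [323, 253, 4, 33], [325.7, 269.3])]
[[209.39999389648438, 287.8999938964844], [411.20001220703125, 214.5], [437.8999938964844, 287.8999938964844], [236.10000610351562, 361.20001220703125]] [[0.5433, 0.155, 0.018], [0.6647, -0.1853, 0.018], [0.5388, -0.2268, 0.018], [0.4234, 0.1104, 0.018]] [0.36136281 0.13251398 0.35638538] [ 0.54255751 -0.03668564  0.018     ]
```

View pics/c0.png

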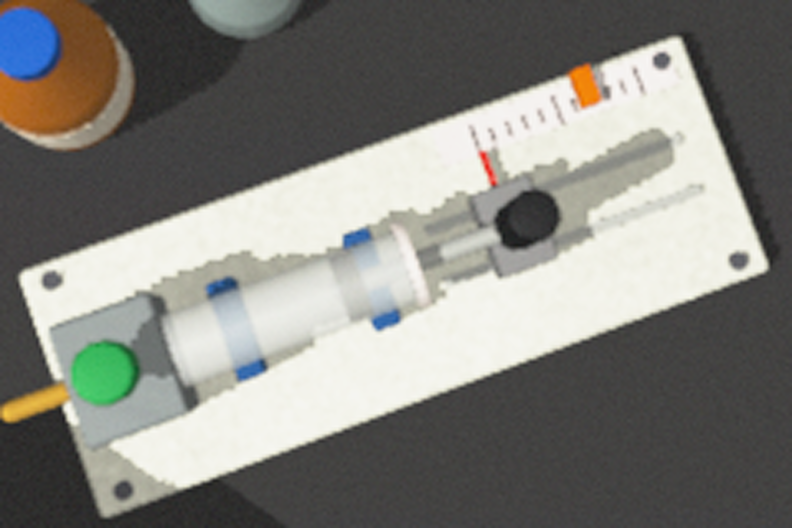

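The crop shows plate corners at crop (20,272), (683,37), (768,268) and (105,517), the knob top at (104,372), the post top at (528,218), the pointer tip at about (484,152) and the clip at (586,86).

```bash
python3 - <<'E'
from h import *
f=lambda *q:np.array(q)/3.3+205-0.35
C=[plane("top",f(*q),.018)[:2] for q in((20,272),(683,37),(768,268),(105,517))]
S=np.array([[155,-65],[-205,-65],[-205,65],[155,65]])/1000
# rigid fit
s0,c0=S.mean(0),np.mean(C,0);Hm=(S-s0).T@(np.array(C)-c0);U,_,V=np.linalg.svd(Hm);R=V.T@U.T
t=c0-R@s0;yaw=np.arctan2(R[1,0],R[0,0]);print("yaw",yaw,"det",np.linalg.det(R),"t",t,"res",[(R@s+t-c).round(4).tolist() for s,c in zip(S,C)])
inv=lambda w:(R.T@(np.array(w)[:2]-t)).round(4)
k=plane("top",(236.4,317.4),.1375);print("knob ray",k,inv(k),"model",R@[.115,0]+t)
g,e=tri((236.4,317.4),(284.1,196.5));print("knob tri",g,e,inv(g))
p=plane("top",f(528,218),.130);print("post",p,inv(p),"model",R@[-.085,0]+t)
a=plane("top",f(484,152),.026);print("tip",a,inv(a))
for uv in(f(586,86),(381.7,230.4)):
  m=plane("top",uv,.032);print("clip",m,inv(m))
for n,uv,z in(("bottle",(212,217),.135),("flask",(277,185),.116),("beaker",(483,208),.07)):print(n,plane("top",uv,z),inv(plane("top",uv,z)))
E
```

```text
yaw 1.9075695042014158 det 0.9999999999999999 t [ 0.53482581 -0.01377353] res [[0.0004, 0.0011], [0.0016, 0.0002], [-0.001, -0.0026], [-0.001, 0.0013]]
knob ray [0.49711916 0.09413012 0.1375    ] [ 1.143e-01 -1.000e-04] model [0.49682484 0.09476644]
knob tri [0.49704939 0.09603366 0.12358961] 0.0005278548156192319 [ 0.1161 -0.0006]
post [ 0.56180353 -0.09006616  0.13      ] [-0.0809 -0.0003] model [ 0.56291349 -0.09399873]
tip [ 0.60226945 -0.08061117  0.026     ] [-0.0854 -0.0416]
clip [ 0.63487215 -0.13254873  0.032     ] [-0.1452 -0.0552]
clip [ 0.63540254 -0.13167653  0.032     ] [-0.1445 -0.056 ]
bottle [0.64141829 0.13059722 0.135     ] [ 0.101  -0.1483]
flask [0.69305578 0.03799367 0.116     ] [-0.0034 -0.1664]
beaker [ 0.66551159 -0.29190294  0.07      ] [-0.3057 -0.0314]
```

```bash
cat >> h.py <<'E'
YAW=1.9076;Rs=np.array([[np.cos(YAW),-np.sin(YAW)],[np.sin(YAW),np.cos(YAW)]]);ts=np.array([.5348,-.0138])
from scipy.spatial.transform import Rotation as Ro
def shift(w):
    s=robot.read_state();R=Ro.from_euler("xyz",s["ee_rot"]).as_matrix()
    d=np.array(w)-s["tool_pos"];ty=np.arctan2(R[1,1],R[0,1]);a=(ty-YAW+np.pi/2)%np.pi-np.pi/2
    return (R.T@d).round(4),"turn",round(a,3)
E
python3 -c "
from h import *
print(shift([.497,.0945,.228]))"
```

```text
(array([-0.4151, -0.2605,  0.    ]), 'turn', np.float64(-0.758))
```

The manual's scale: shifts go in units of 50 mm and turns go in units of 0.05 rad. Converting my numbers, -0.415 m is -8.3, -0.26 m is -5.2, -0.758 rad is -15.16.

```bash
python3 nudge.py '[[[-8.3,-5.2,0],-15.16,0.088],[[-8.3,-5.2,0],-15.16,0.088],[[-8.3,-5.2,0],-15.16,0.088],[[-8.3,-5.2,0],-15.16,0.088],[[-8.3,-5.2,0],-15.16,0.088],[[-8.3,-5.2,0],-15.16,0.088],[[-8.3,-5.2,0],-15.16,0.088],[[-8.3,-5.2,0],-15.16,0.088],[[-8.3,-5.2,0],-15.16,0.088],[[-8.3,-5.2,0],-15.16,0.088]]'; python3 -c "
from h import *
print(shift([.497,.0945,.128]))"
```

```text
time_s: 1.1
tool_pos: [0.4868, 0.1099, 0.2282]
ee_rot: [3.141, -0.0, -2.805]
contact_force: [0.3, 0.4, -0.3]
grip_width: 0.0877
finger_force: 0.0
(array([-0.0046, -0.0179,  0.1002]), 'turn', np.float64(0.0))
```

```bash
python3 nudge.py '[[[0,0,0],0,0.088],[[0,0,0],0,0.088]]'; python3 -c "
from h import *
print(shift([.497,.0945,.128]))"
```

```text
time_s: 1.3
tool_pos: [0.4862, 0.1112, 0.2279]
ee_rot: [3.141, -0.001, -2.807]
contact_force: [0.2, -0.2, -0.1]
grip_width: 0.088
finger_force: 0.0
(array([-0.0048, -0.0194,  0.0998]), 'turn', np.float64(-0.002))
```

Descend over the knob, then close.

Converted, 0.1 m is 2, 0.09 m is 1.8.

```bash
python3 nudge.py '[[[-0.1,-0.39,0.2],0,0.088],[[-0.1,-0.39,0.8],0,0.088],[[-0.1,-0.39,1.4],0,0.088],[[-0.1,-0.39,1.8],0,0.088],[[-0.1,-0.39,2],0,0.088],[[-0.1,-0.39,2],0,0.088],[[-0.1,-0.39,2],0,0.088]]'; python3 - <<'E'
from h import *
print(shift([.497,.0945,.128]))
p,d=robot.read_camera("side"); cv2.imwrite("pics/s1.png",cv2.resize(p[150:350,220:420],None,fx=3,fy=3)[:,:,::-1])
E
```

```text
time_s: 2.0
tool_pos: [0.4975, 0.0957, 0.1293]
ee_rot: [-3.141, 0.001, -2.803]
contact_force: [-0.1, 1.1, -0.1]
grip_width: 0.0879
finger_force: 0.0
(array([ 0.0009, -0.001 ,  0.0013]), 'turn', np.float64(0.001))
```

View pics/s1.png

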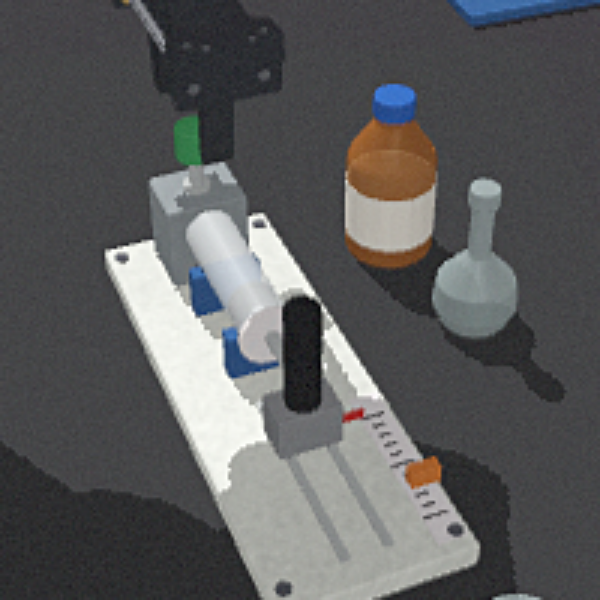

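The gripper straddles the green knob (crop (187,140)), with the near finger at (217,125). Next I close it.

```bash
python3 nudge.py '[[[0,0,0],0,0.02],[[0,0,0],0,0.02],[[0,0,0],0,0.02],[[0,0,0],0,0.02],[[0,0,0],0,0.02],[[0,0,0],0,0.02],[[0,0,0],0,0.02],[[0,0,0],0,0.02]]'
```

```text
time_s: 2.85
tool_pos: [0.4973, 0.0951, 0.1283]
ee_rot: [-3.142, -0.0, -2.804]
contact_force: [0.4, -0.1, 0.2]
grip_width: 0.0263
finger_force: 0.0
```

```bash
python3 nudge.py '[[[0,0,0],0,0.02],[[0,0,0],0,0.02],[[0,0,0],0,0.02]]'; python3 - <<'E'
from h import *
p,d=robot.read_camera("side"); print(blobs(p,"green",(250,150,385,360)));q,d=robot.read_camera("top");print(blobs(q,"green",(205,205,445,365)))
cv2.imwrite("pics/s2.png",np.hstack([cv2.resize(p[150:250,235:335],None,fx=4,fy=4),cv2.resize(q[260:360,190:290],None,fx=4,fy=4)])[:,:,::-1])
E
```

```text
time_s: 3.15
tool_pos: [0.4973, 0.0951, 0.1283]
ee_rot: [-3.142, -0.0, -2.804]
contact_force: [0.4, 0.3, -0.9]
grip_width: 0.02
finger_force: 0.0
[(125, [278, 190, 13, 15], [283.6, 198.7])]
[]
```

View pics/s2.png

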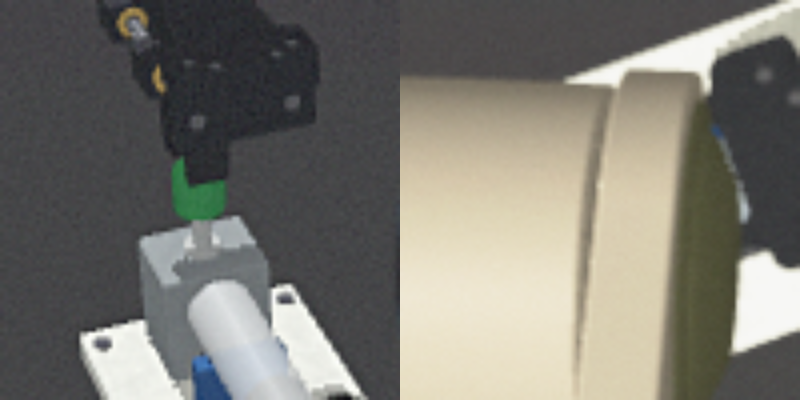

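The knob's head shows at crop (198,190), with the finger ending about halfway down it. The fingers closed to 20 mm without gripping, so I check the 3D position from depth.

```bash
python3 - <<'E'
from h import *
p,d=robot.read_camera("side");T=np.array(robot.camera_model("side")["world_from_camera"]);K=np.array(robot.camera_model("side")["K"])
def w(u,v):
    z=np.median(d[v-1:v+2,u-1:u+2]);return (T[:3,:3]@(np.linalg.inv(K)@[u,v,1]*z)+T[:3,3]).round(4)
for c in((205,150),(205,170),(205,177),(180,180),(195,200),(195,212)):
    u,v=235+c[0]//4,150+c[1]//4;print(c,(u,v),w(u,v),p[v,u])
def proj(x):
    q=T[:3,:3].T@(np.array(x)-T[:3,3]);q=K@q;return q[:2]/q[2]
s=robot.read_state();R=Ro.from_euler("xyz",s["ee_rot"]).as_matrix();print(s["tool_pos"],s["grip_width"],robot.tip_extent,R.round(3).tolist())
for y in(-.02,-.01,0,.01,.02):print(y,proj(s["tool_pos"]+R@[0,y,.022]), s["tool_pos"]+R@[0,y,.022])
print("knob bottom/top",proj([.497,.0945,.111]),proj([.497,.0945,.137]))
E
```

```text
(205, 150) (286, 187) [0.5037 0.0712 0.1622] [45 51 50]
(205, 170) (286, 192) [0.503  0.0725 0.1496] [47 49 52]
(205, 177) (286, 194) [0.5027 0.0724 0.1448] [43 43 49]
(180, 180) (280, 195) [0.4897 0.0843 0.1352] [ 61 128  80]
(195, 200) (283, 200) [0.4952 0.0832 0.1234] [ 54 122  74]
(195, 212) (283, 203) [0.4948 0.083  0.1161] [ 43 118  67]
[0.4973295  0.09510481 0.1283625 ] 0.01978084113764136 0.022 [[-0.944, -0.331, -0.0], [-0.331, 0.944, -0.0], [0.0, -0.0, -1.0]]
-0.02 [287.58250417 208.54953717] [0.50394543 0.07623047 0.10636275]
-0.01 [286.05704623 206.04067979] [0.50063728 0.08566743 0.10636262]
0 [284.5553309  203.57087089] [0.49732914 0.09510439 0.1063625 ]
0.01 [283.07680816 201.13920588] [0.49402099 0.10454135 0.10636238]
0.02 [281.62094484 198.74480788] [0.49071285 0.11397831 0.10636225]
knob bottom/top [284.27297495 201.91282703] [283.57373243 191.47804638]
```

```bash
python3 - <<'E'
from h import *
p,d=robot.read_camera("side");m=robot.camera_model("side");T=np.array(m["world_from_camera"]);K=np.array(m["K"])
v,u=np.mgrid[150:215,230:340];z=d[v,u]
P=(np.linalg.inv(K)@np.stack([u*z,v*z,z],0).reshape(3,-1)).T@T[:3,:3].T+T[:3,3]
c=p[v,u].reshape(-1,3).astype(int);s=robot.read_state()
loc=(P-s["tool_pos"])@Ro.from_euler("xyz",s["ee_rot"]).as_matrix()
ok=(np.abs(loc[:,0])<.06)&(np.abs(loc[:,1])<.1)&(P[:,2]>.1)&(c.max(1)<75)&(z.ravel()>0)
L=loc[ok];zz=P[ok][:,2]
for a in np.arange(.1,.3,.008):
    k=(zz>=a)&(zz<a+.008)
    if k.sum():print(round(a,3),k.sum(),"toolx",L[k,0].min().round(3),L[k,0].max().round(3),"tooly",L[k,1].min().round(3),L[k,1].max().round(3))
print(s["joint_pos"])
E
```

```text
0.132 8 toolx -0.005 0.009 tooly -0.017 0.013
0.14 30 toolx -0.009 0.011 tooly -0.026 0.02
0.148 48 toolx -0.009 0.011 tooly -0.027 0.024
0.156 35 toolx -0.009 0.011 tooly -0.027 0.022
0.164 10 toolx -0.004 0.012 tooly -0.028 0.02
0.196 14 toolx -0.02 0.031 tooly -0.085 -0.082
0.204 160 toolx -0.034 0.034 tooly -0.088 0.035
0.212 164 toolx -0.034 0.035 tooly -0.088 0.041
0.22 158 toolx -0.034 0.035 tooly -0.092 0.031
0.228 132 toolx -0.034 0.035 tooly -0.093 0.015
0.236 248 toolx -0.031 0.035 tooly -0.096 -0.004
0.244 478 toolx -0.034 0.035 tooly -0.095 -0.02
0.252 10 toolx 0.01 0.022 tooly -0.043 -0.037
[-4.52216301e-02  4.06127213e-01  1.57610471e+00 -4.14637644e-05
  1.15940362e+00 -1.95314941e+00]
```

By depth, the fingertips are at about 0.138 and the body underside at about 0.202. The real tool is therefore about 32 mm higher than reported, while xy agrees. I'll open, go down about 30 mm, and check again.

```bash
cat > chk.py <<'E'
from h import *
import sys
p,d=robot.read_camera("side");m=robot.camera_model("side");T=np.array(m["world_from_camera"]);K=np.array(m["K"])
v,u=np.mgrid[130:400,200:460];z=d[v,u]
P=(np.linalg.inv(K)@np.stack([u*z,v*z,z],0).reshape(3,-1)).T@T[:3,:3].T+T[:3,3]
c=p[v,u].reshape(-1,3).astype(int);s=robot.read_state()
loc=(P-s["tool_pos"])@Ro.from_euler("xyz",s["ee_rot"]).as_matrix()
ok=(np.abs(loc[:,0])<.06)&(np.abs(loc[:,1])<.1)&(P[:,2]>.09)&(c.max(1)<75)&(z.ravel()>0)
L=loc[ok];w=np.abs(L[:,1])>.06;f=(np.abs(L[:,0])<.02)&~w
print("body underside (2%)",np.percentile(P[ok][w,2],2).round(4),"reported tcp z",s["tool_pos"][2].round(4))
k=P[ok][f,2];k=k[k<np.percentile(P[ok][w,2],2)-.01]
if len(k):print("finger z 1,5%",np.percentile(k,[1,5]).round(4))
g=blobs(p,"green",(230,130,385,360));print("green",g)
E
python3 nudge.py '[[[0,0,0],0,0.07],[[0,0,0],0,0.07],[[0,0,0],0,0.07],[[0,0,0],0,0.07],[[0,0,0],0,0.07],[[0,0,0.2],0,0.07],[[0,0,0.4],0,0.07],[[0,0,0.6],0,0.07],[[0,0,0.6],0,0.07]]'; python3 chk.py
```

```text
time_s: 4.25
tool_pos: [0.4965, 0.0951, 0.0966]
ee_rot: [3.14, -0.003, -2.805]
contact_force: [-0.7, 0.4, 0.9]
grip_width: 0.07
finger_force: 0.0
body underside (2%) 0.1727 reported tcp z 0.0974
finger z 1,5% [0.1083 0.1106]
green [(17, [279, 201, 6, 4], [281.6, 202.8])]
```

Converted, 0.002 m is 0.04.

```bash
python3 nudge.py '[[[0,0,0.04],0,0.015],[[0,0,0.04],0,0.015],[[0,0,0.04],0,0.015],[[0,0,0.04],0,0.015],[[0,0,0.04],0,0.015],[[0,0,0.04],0,0.015],[[0,0,0.04],0,0.015]]'
```

```text
time_s: 5.0
tool_pos: [0.4974, 0.095, 0.0965]
ee_rot: [-3.141, 0.0, -2.804]
contact_force: [-0.4, -0.9, 1.0]
grip_width: 0.027
finger_force: 30.0
```

Gripped. I pull up slowly to the stop.

```bash
python3 nudge.py '[[[0,0,-0.06],0,0.015],[[0,0,-0.12],0,0.015],[[0,0,-0.18],0,0.015],[[0,0,-0.24],0,0.015],[[0,0,-0.3],0,0.015],[[0,0,-0.32],0,0.015]]';  python3 nudge.py '[[[0,0,-0.02],0,0.015],[[0,0,-0.04],0,0.015]]'
```

```text
time_s: 5.6
tool_pos: [0.4974, 0.095, 0.1126]
ee_rot: [-3.141, 0.0, -2.804]
contact_force: [2.2, -2.8, -6.8]
grip_width: 0.0269
finger_force: 30.0
time_s: 5.8
tool_pos: [0.4974, 0.095, 0.1144]
ee_rot: [-3.141, -0.0, -2.804]
contact_force: [3.9, -3.0, -5.7]
grip_width: 0.027
finger_force: 30.0
```

```bash
for i in 1; do python3 nudge.py '[[[0,0,-0.02],0,0.015],[[0,0,-0.04],0,0.015],[[0,0,-0.04],0,0.015]]'; done
```

```text
time_s: 6.1
tool_pos: [0.4973, 0.095, 0.1154]
ee_rot: [3.141, -0.001, -2.805]
contact_force: [6.4, -2.7, -15.0]
grip_width: 0.0269
finger_force: 30.0
```

```bash
python3 nudge.py '[[[0,0,-0.02],0,0.015],[[0,0,-0.04],0,0.015],[[0,0,-0.04],0,0.015]]'
```

```text
time_s: 6.4
tool_pos: [0.4971, 0.095, 0.1157]
ee_rot: [3.14, -0.003, -2.805]
contact_force: [11.4, -2.6, -31.7]
grip_width: 0.0273
finger_force: 30.0
```

Firm stop at 19 mm of rise, with force climbing to 32 N. I ease off slightly, release and rise.

Converted, -0.07 m is -1.4, -0.06 m is -1.2.

```bash
python3 nudge.py '[[[0,0,0.02],0,0.015],[[0,0,0.02],0,0.06],[[0,0,0.02],0,0.06],[[0,0,0.02],0,0.06],[[0,0,0.02],0,0.06],[[0,0,-0.6],0,0.06],[[0,0,-1.2],0,0.06],[[0,0,-1.4],0,0.06],[[0,0,-1.4],0,0.06]]'; python3 - <<'E'
from h import *
p,d=robot.read_camera("side");g=blobs(p,"green",(250,150,385,360));print(g)
cv2.imwrite("pics/s3.png",cv2.resize(p[130:350,220:420],None,fx=2.7,fy=2.7)[:,:,::-1])
m=robot.camera_model("side");T=np.array(m["world_from_camera"]);K=np.array(m["K"])
for z in(.124,.144):
    q=K@(T[:3,:3].T@(np.array([.497,.0945,z])-T[:3,3]));print(z,q[:2]/q[2])
print(shift(list(Rs@[-.085,0]+ts)+[.18]),Rs@[-.085,0]+ts)
E
```

```text
time_s: 7.3
tool_pos: [0.4977, 0.0952, 0.1894]
ee_rot: [-3.141, 0.003, -2.804]
contact_force: [-0.3, 0.3, -0.7]
grip_width: 0.06
finger_force: 0.0
[(196, [277, 181, 14, 16], [283.7, 188.6])]
0.124 [283.92647342 196.74199236]
0.144 [283.38115123 188.60416137]
(array([ 0.0006, -0.2003,  0.0081]), 'turn', np.float64(0.0)) [ 0.56289012 -0.09402434]
```

View pics/s3.png

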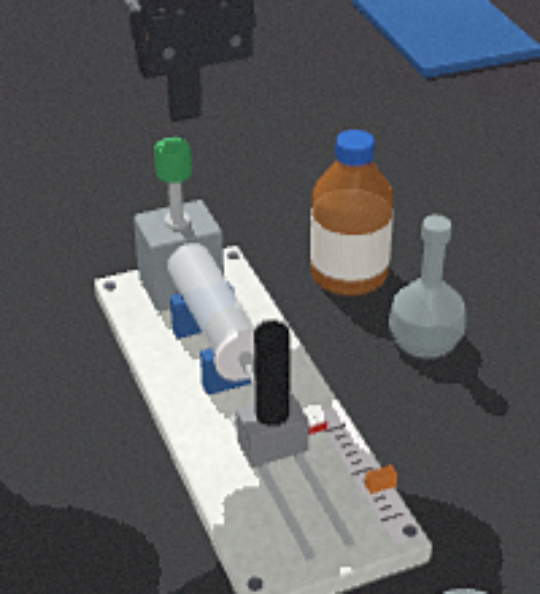

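The knob reads as fully up: blob v is 188.6 against 188.6 expected, and it sits at crop (173,160). Next I go over the post.

```bash
python3 nudge.py '[[[0.01,-1,0],0,0.08],[[0.01,-2,0],0,0.08],[[0.01,-3,0],0,0.08],[[0.01,-3.98,0],0,0.08],[[0.01,-3.98,0.4],0,0.08],[[0.01,-3.98,0.8],0,0.08],[[0.01,-3.98,1],0,0.08],[[0.01,-3.98,1],0,0.08]]'; python3 chk.py; python3 -c "
from h import *
print(shift(list(Rs@[-.084,0]+ts)+[.082]))"
```

```text
time_s: 8.15
tool_pos: [0.5617, -0.0924, 0.1362]
ee_rot: [3.139, -0.003, -2.804]
contact_force: [-0.4, 0.1, 0.6]
grip_width: 0.0798
finger_force: 0.0
body underside (2%) 0.2126 reported tcp z 0.1376
finger z 1,5% [0.0915 0.0962]
green [(85, [277, 181, 10, 17], [280.5, 189.7])]
(array([-0.0001, -0.0007,  0.0556]), 'turn', np.float64(0.001))
```

```bash
python3 nudge.py '[[[0,-0.02,0.4],0,0.08],[[0,-0.02,0.8],0,0.08],[[0,-0.02,1],0,0.08],[[0,-0.02,1.08],0,0.08],[[0,-0.02,1.08],0,0.08]]'; python3 chk.py
```

```text
time_s: 8.7
tool_pos: [0.5632, -0.0937, 0.0847]
ee_rot: [-3.141, 0.0, -2.804]
contact_force: [0.2, -0.4, -0.2]
grip_width: 0.08
finger_force: 0.0
body underside (2%) 0.1617 reported tcp z 0.0851
finger z 1,5% [0.0911 0.0972]
green [(170, [277, 181, 14, 16], [283.4, 187.8])]
```

```bash
python3 nudge.py '[[[0,0,0.04],0,0.01],[[0,0,0.04],0,0.01],[[0,0,0.04],0,0.01],[[0,0,0.04],0,0.01],[[0,0,0.04],0,0.01],[[0,0,0.04],0,0.01],[[0,0,0.04],0,0.01],[[0,0,0.04],0,0.01],[[0,0,0.04],0,0.01]]'; python3 - <<'E'
from h import *
s=robot.read_state();print((Rs.T@(s["tool_pos"][:2]-ts)).round(4))
E
```

```text
time_s: 9.65
tool_pos: [0.5631, -0.0939, 0.0824]
ee_rot: [-3.141, 0.0, -2.804]
contact_force: [-0.4, -1.7, 0.2]
grip_width: 0.0231
finger_force: 30.0
[-0.085  -0.0002]
```

Converted, -0.057 m is -1.14, -0.055 m is -1.1.

```bash
python3 nudge.py '[[[0,-0.16,0],0,0.01],[[0,-0.36,0],0,0.01],[[0,-0.56,0],0,0.01],[[0,-0.76,0],0,0.01],[[0,-0.96,0],0,0.01],[[0,-1.1,0],0,0.01],[[0,-1.14,0],0,0.01],[[0,-1.14,0],0,0.01],[[0,-1.14,0],0,0.01]]'; python3 - <<'E'
from h import *
s=robot.read_state();print((Rs.T@(s["tool_pos"][:2]-ts)).round(4))
I=[]
for n,b in(("side",(320,270,385,340)),("top",(340,215,410,270))):
    p,d=robot.read_camera(n)
    for c in("red","orange"):print(n,c,blobs(p,c,b))
    x0,y0,x1,y1=b;I.append(cv2.resize(p[y0-10:y0+60,x0:x0+70],(390,390),interpolation=cv2.INTER_CUBIC))
cv2.imwrite("pics/e1.png",np.hstack(I)[:,:,::-1])
E
```

```text
time_s: 10.55
tool_pos: [0.5815, -0.1463, 0.0823]
ee_rot: [3.138, -0.0, -2.804]
contact_force: [-0.9, 8.5, 3.3]
grip_width: 0.0226
finger_force: 30.0
[-0.1405 -0.0003]
side red [(12, [347, 306, 6, 4], [349.6, 307.8])]
side orange [(10, [357, 308, 9, 4], [361.2, 309.9])]
top red []
top orange []
```

View pics/e1.png

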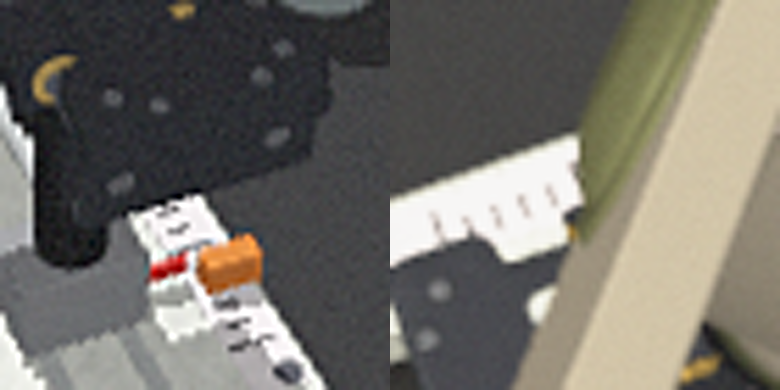

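The pointer tip at crop (187,262) lies just left of the clip, which spans crop (197..262, 235..293). It's close to level, so I quantify it with rays.

```bash
python3 - <<'E'
from h import *
inv=lambda w:(Rs.T@(np.array(w)[:2]-ts)).round(4)
f=lambda x,y:(x/5.571+320-.4,y/5.571+260-.4)
print("tip",inv(plane("side",f(187,262),.026)),"mid",inv(plane("side",f(168,268),.026)))
H["o2"]=((8,130,100),(18,255,255));H["r2"]=((0,120,90),(6,255,255))
p,d=robot.read_camera("side");m=mask(p,"o2");m[:295]=0;m[325:]=0;m[:,:345]=0;m[:,385:]=0
ys,xs=np.nonzero(m);print("clip n",len(xs),"cent",xs.mean(),ys.mean(),[inv(plane("side",(xs.mean(),ys.mean()),z)) for z in(.025,.028)])
T=np.array(robot.camera_model("side")["world_from_camera"]);K=np.array(robot.camera_model("side")["K"])
S=np.array([inv((T[:3,:3]@(np.linalg.inv(K)@[x,y,1]*d[y,x])+T[:3,3])) for x,y in zip(xs,ys)])
print("clip depth x pct",np.percentile(S[:,0],[3,50,97]),np.percentile(S[:,1],[3,50,97]))
m=mask(p,"r2");m[:295]=0;m[320:]=0;m[:,:340]=0;m[:,358:]=0
ys,xs=np.nonzero(m);print("red",xs.min(),xs.max(),inv(plane("side",(xs.mean(),ys.mean()),.026)))
# clip model corners projected for centre -0.145
for cx in(-.142,-.145,-.148):
    pts=[]
    for dx in(-.005,.005):
      for dy in(-.01,.01):
        for z in(.018,.032):
          w=np.append(Rs@[cx+dx,-.055+dy]+ts,z);q=K@(T[:3,:3].T@(w-T[:3,3]));pts.append(q[:2]/q[2])
    h=cv2.convexHull(np.float32(pts));M=cv2.moments(h);print(cx,M["m10"]/M["m00"],M["m01"]/M["m00"])
E
```

```text
tip [-0.1401 -0.0443] mid [-0.1401 -0.0374]
clip n 88 cent 361.09090909090907 306.8636363636364 [array([-0.1454, -0.0581]), array([-0.1478, -0.0567])]
clip depth x pct [-0.151839 -0.1496   -0.139328] [-0.069825 -0.05655  -0.046522]
red 347 352 [-0.1395 -0.0375]
-0.142 358.8053189974535 306.06581943259357
-0.145 359.5176875417092 307.185774912491
-0.148 360.233889229423 308.31176883578803
```

```bash
python3 nudge.py '[[[0,-0.04,0],0,0.01],[[0,-0.09,0],0,0.01],[[0,-0.09,0],0,0.01],[[0,-0.09,0],0,0.01],[[0,-0.09,0],0,0.01]]'; python3 - <<'E'
from h import *
s=robot.read_state();inv=lambda w:(Rs.T@(np.array(w)[:2]-ts)).round(4);print(inv(s["tool_pos"]))
p,d=robot.read_camera("side")
H["r2"]=((0,120,90),(6,255,255))
m=mask(p,"r2");m[:295]=0;m[325:]=0;m[:,:340]=0;m[:,360:]=0
ys,xs=np.nonzero(m);print("red",xs.min(),xs.max(),inv(plane("side",(xs.mean(),ys.mean()),.026)),"green",blobs(p,"green",(250,150,385,360)))
cv2.imwrite("pics/e2.png",cv2.resize(p[170:370,230:430],(600,600),interpolation=cv2.INTER_CUBIC)[:,:,::-1])
E
```

```text
time_s: 11.2
tool_pos: [0.583, -0.1503, 0.0824]
ee_rot: [3.138, -0.0, -2.804]
contact_force: [-2.7, 8.3, 2.7]
grip_width: 0.0234
finger_force: 30.0
[-0.1448 -0.0004]
red 348 353 [-0.1441 -0.0367] green [(75, [277, 187, 13, 11], [282.3, 192.7])]
```

View pics/e2.png

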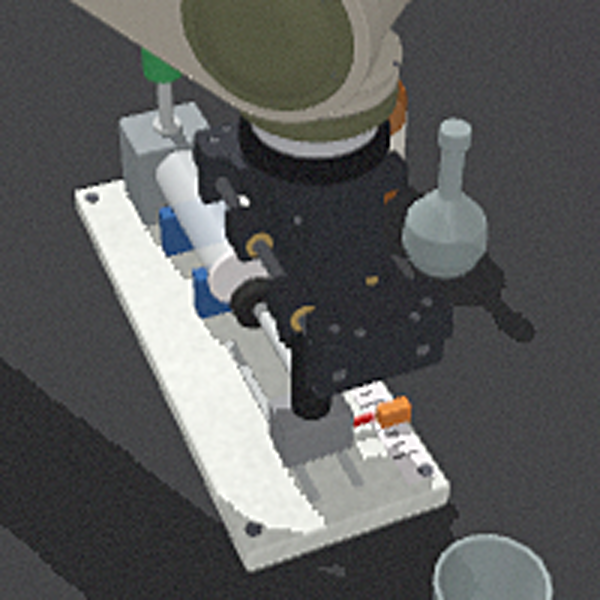

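The red pointer (crop (362,420)) is level with the orange clip (crop (393,412)). Rays put both at station x ≈ -144.5 mm. The knob is still up, and the bottle, flask and beaker are untouched.

```bash
python3 -c "
from bench import robot
print(robot.job_done())"
```

```text
the job is handed in; nothing more can be done
None
```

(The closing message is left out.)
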